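Clear the reagent bottle, then level the balance with a wedge

ROBOT

A 6-joint arm with a two-finger parallel gripper is mounted at the origin on the work surface. World frame = base frame: x ahead of the robot, y to its left, z up, the work surface at z = 0. Lengths are in mm, angles in rad, forces in N, time in s.
With the tool pointing down it reaches from about 350 to 875 mm from the base axis. Payload 4.2 kg.
Tool frame: the origin (TCP) lies midway between the tips of the shut fingers; the grasp point (between the pads) lies 19 mm behind it (arm.tcp_to_grasp is the distance from the TCP to the grasp point, in mm); z points along the fingers, y is the line along which they close (so a half turn about z gives the same grasp; the last joint's range is limited). The gripper opens to 85 mm and grips with 20 to 120 N. Pads are 22 mm wide; open, the fingers measure 114 mm over their backs; the gripper's body (76 mm by 85 mm) begins 54 mm behind the grasp point. The pads swing forward as they close: fully open they stand 13 mm farther back than shut.
Start: joints at [1.535, 0.385, 0.008, 0, -1.194, -0.259], TCP at [181.561, 598.026, 231.312] pointing down, gripper open.
Joint ranges: [-3.14, 3.14], [-1.21, 2.06], [-1.07, 1.41], [-3.16, 2.05], [-2.99, -0.16], [-3.1, 3.1]. Speed limits (rad/s): [2.79, 2.79, 3.14, 3.14, 3.14, 3.14].

INTERFACE

Orientations are given as a unit quaternion [x, y, z, w].
In Python, from bench import arm, imaging, job, models gives the robot as it stands.
- The arm moves only by the tool arm_command, never from a script. Its argument "rows" is a list of rows, each an object with "grip": the opening, from 0 (shut) to 1 (fully open); "linear": the shift along the tool's x, y, z in mm, a list of three; "rot": the turn, a rotation vector about the tool's x, y, z in rad, a list of three. In form: [{"grip": grip, "linear": [tx, ty, tz], "rot": [rx, ry, rz]}, ...]. A call has 1 to 10 rows; each row is the pose to reach, as a shift and turn from the pose commanded when the call began, along the tool's axes at that moment; what a row does not reach only later rows make up. A row lasts 1/8 s, in which the tool goes at most 62.5 mm and 10.7 degrees, less where a joint would pass 70% of its speed; a pose out of reach is approached as far as the arm can. A call with a gripper value outside its range is refused whole. The fingers move at their own pace and stop on an object; the grip force is fixed at half the most. Time passes only in rows, so rows that repeat a pose let the fingers close. It gives the time, the measured TCP pose, the force, the opening and the grip force at its end, in the units of the state.
- arm.read_state(): the state, without advancing time (a new reading comes with each control period).
- imaging.get_image(name): name is "side" or "top" or "wrist"; returns a dict with "frame" (420x560x3 uint8, red, green, blue), "fx", "fy", "cx", "cy" (pixels), "k1" (the pictures are not rectified: a ray, as slopes to the right and down, at radius r is drawn at 1 + k1 r^2 times it, then the intrinsics apply), "extrinsics" (4x4, takes a point from world to camera coordinates); the wrist camera has in their place "T_tool_cam" (4x4, takes a point from camera to tool coordinates, whose origin is the TCP and whose axes are the flange's). Camera axes: x right, y down, z forward; pixel columns grow to the right and rows downward; lengths in mm; the calibration is good to about 2 mm. A picture is of the moment at which its call begins: read the wrist's pose just before it. There is no depth.
- job.job_done(): hands the job in; it is judged then, once.
Trained networks look in a picture, given as the dict that the camera call returned (one of the last four; its "shot" number tells which), for a name from the list of things; names that differ only in an ending like _2 or _b are one class to them, and where a whole thing is asked for, a point or a joint stands for the part that bears it (a point fixed in the world has none). Each returns a list of dicts, best first, with "score" (0 to 1); they miss things now and then, are a little off and sometimes report something else, mostly with a low value. They report only what shows in the picture. A call takes as long as a camera call. They do not tell look-alikes from the thing itself.
- models.spot_in(picture, query): "rect" ([left, top, right, bottom] in pixels, round what is visible of it).
- models.tip_of(picture, query): "pixel" ([column, row] in pixels: a listed point, or the origin of a listed thing).
The state is a dict: "clock": time; "joints": joint angles; "joint_vel": joint speeds; "joint_efforts": joint torques, N m; "position": TCP position; "ee_rot": TCP orientation; "contact_force": force on the tool from outside, world axes, zero at the start; "wrist_torque": the same for the moment, N m; "gripper_width": finger opening in mm; "grasp_force": force on a finger pad.
Only numpy, scipy, OpenCV 4.12 (cv2) and the standard library are available. Lean on these libraries where they do the work, as an engineer would, in place of code of your own. Each camera call takes 0.05 s, during which the arm holds its last target. There are 200 camera calls.

TASK

The lab balance leans down towards its front foot. Move the amber bottle that stands in the way over to the blue tray, setting it down gently and upright, then push the orange wedge, thin end first, under the front foot until the red ball of the level on the balance rests between its two black lines, and leave it so. Do not disturb the beaker or the tube rack.

Things in the scene. Friction and masses are not known exactly. Their poses are not given: they have to be found in the camera images.
- balance_base: Fixed seat of the white lab balance. Origin on the bench (z = 0) exactly below the balance's front foot; x is level, from front foot to back of the balance (push the wedge along +x), y across, z up. The balance covers x -12 to +178, y -85 to +85 mm, top 82 mm above the bench. It pivots on a hinge fixed to the bench (along y, at x = 160 mm, 30 mm up), so it cannot slide.
- balance (a joint): Tilt of the balance about its rear hinge, rad: 0 = level, negative = front too low (-0.081 at first, on the hinge's stop), positive = front too high (up to 0.06). Only what is under the foot holds it up; it weighs on the foot with about 6 N.
- foot (a point): Lowest point of the rubber front foot, a ball of 24 mm diameter midway across the front edge: 5 mm above the bench at first, 18 mm when level.
- level_mid (a point): Middle of the ball level on top of the balance: a yellow-green strip 88 mm long and 16 mm wide in a black holder, along the balance's x, beside the round steel pan. Two black lines across it lie 11 mm either side of this point.
- ball_mid (a point): Centre of the red ball of the level, 14 mm diameter. It runs along the strip to the low end, 3.2 mm per 0.01 rad of tilt: 26 mm towards the front (-x) of the middle at first, at the middle when level, towards the back (+x) when the front is too high. It lags the tilt and settles within about a second.
- wedge_heel (a point): Centre of the heel block of the loose orange wedge (0.12 kg), 17 mm above the bench; its x axis points to the thin tip. Heel 28 (x) by 50 (y) by 34 mm high; its upright back face, to push on, is 14 mm behind this point (-x). The balance is level when this point is about 59 mm in front (-x) of the foot; there 1 mm of push gives about 0.0011 rad. The push takes some 5 to 15 N.
- wedge_tip (a point): Middle of the wedge's thin tip, on the bench, 139 mm ahead of the heel's centre. The slope is 50 mm wide and rises at 10 degrees from 3.5 mm thick here to 25 mm at the heel. The wedge starts in front of the foot, tip roughly towards it, the bottle standing between. It stays where it is left.
- bottle_mid (a point): Centre, half-way up, of the upright amber glass bottle with dark blue cap that stands between wedge and foot. Body 60 mm diameter, 146 mm high in all, this point 73 mm above its base; cap 34 mm diameter, from 45 to 73 mm above this point, graspable from above. Mass 0.28 to 0.55 kg.
- tray_in (a point): Centre of the inner floor of the blue plastic tray fixed to the bench: 120 mm square, walls 4 mm thick, rim 18 mm above the bench. Inside 112 mm square.
- beaker_rim (a point): Centre of the mouth of a glass beaker, 52 mm diameter, 70 mm high, standing beside the balance. Leave alone.
- rack: Steel tube rack with capped tubes, 90 mm square, 95 mm high in all; origin under its centre. It stands next to the tray. Leave alone.
There are look-alikes about, which are no part of the job. Of the things shaped like the part that bears wedge_heel, the orange one is meant.

How it is judged:
By the outcome, as a careful person would: the job done as asked, in the order asked, and still so for the second after the job is handed in, with the robot touching nothing.
It also fails if it takes over 64 s, if anything falls off the work surface, if the arm or the gripper's body presses on something with over 40 N, if the wrist force passes 120 N, or if a joint passes its speed limit or range.

## Working session

There is one attempt and no reset: what is moved stays moved. The work goes in short steps, Python scripts to look and compute and a tool call to move; the robot and the scene stay as the last step left them, time stands still between calls to the robot, and variables do not carry over. Pictures are saved under pics/ and viewed, at most 10 in all, crops included, and the job is handed in when it is done.

Besides the shell and the picture viewer there is one more tool, called after "Call:" as name(argument=value, ...) on one line, values as JSON. arm_command: Moves the arm, as the interface text tells. Its arguments: {"type":"object","properties":{"rows":{"type":"array"}},"required":["rows"]}

```bash
mkdir -p pics
cat > h.py <<'E'
import numpy as np, cv2
from bench import arm, imaging, job, models
from scipy.spatial.transform import Rotation as R
def cam(p):
    K=np.array([[p['fx'],0,p['cx']],[0,p['fy'],p['cy']],[0,0,1.]]); D=np.array([p['k1'],0,0,0,0])
    if 'extrinsics' in p: E=np.array(p['extrinsics'])
    else:
        s=p['state']; T=np.eye(4); T[:3,:3]=R.from_quat(s['ee_rot']).as_matrix(); T[:3,3]=s['position']
        E=np.linalg.inv(T@np.array(p['T_tool_cam']))
    return K,D,E
def shot(n):
    s=arm.read_state(); p=imaging.get_image(n); p['state']=s; return p
def ray(p,uv):
    K,D,E=cam(p); q=cv2.undistortPoints(np.array([[uv]],float),K,D)[0,0]
    Rt=E[:3,:3].T; return -Rt@E[:3,3], Rt@np.array([q[0],q[1],1])
def at_z(p,uv,z):
    o,d=ray(p,uv); return o+d*(z-o[2])/d[2]
def tri(obs):
    A=np.zeros((3,3));b=np.zeros(3)
    for p,uv in obs:
        o,d=ray(p,uv); d=d/np.linalg.norm(d); M=np.eye(3)-np.outer(d,d); A+=M;b+=M@o
    x=np.linalg.solve(A,b); return x,[float(np.linalg.norm(np.cross(x-ray(p,uv)[0],ray(p,uv)[1]/np.linalg.norm(ray(p,uv)[1])))) for p,uv in obs]
def proj(p,X):
    K,D,E=cam(p); r,_=cv2.Rodrigues(E[:3,:3]); return cv2.projectPoints(np.array([X],float),r,E[:3,3],K,D)[0][0,0]
def save(p,name,crop=None,k=1):
    f=p['frame'][:,:,::-1]
    if crop: f=f[crop[1]:crop[3],crop[0]:crop[2]]
    cv2.imwrite('pics/'+name,cv2.resize(f,None,fx=k,fy=k,interpolation=cv2.INTER_CUBIC) if k!=1 else f)
E
python3 - <<'E'
from h import *
ps={n:shot(n) for n in('side','top')}
im=np.hstack([ps[n]['frame'] for n in ps])
for n in ps: save(ps[n],n+'0.png',k=1.4)
Z=dict(balance_base=0,foot=5,wedge_heel=17,wedge_tip=0,bottle_mid=73,tray_in=3,beaker_rim=70,rack=0,level_mid=None,ball_mid=None)
np.set_printoptions(precision=1,suppress=True)
for q,z in Z.items():
    for n in ps:
        for r in models.tip_of(ps[n],q)[:4]:
            print(q,n,np.array(r['pixel']).round(1),round(r['score'],2), at_z(ps[n],r['pixel'],z) if z is not None else '')
print(arm.read_state())
E
```

```text
balance_base side [288.7 232.8] 0.93 [516.    2.6   0. ]
balance_base top [271.8 224. ] 0.71 [528.5   4.3   0. ]
balance_base top [154.5 259.7] 0.68 [434.3 329.3   0. ]
wedge_heel side [218.6 156.2] 0.96 [ 717.5 -225.2   17. ]
wedge_heel side [350.6 137.3] 0.92 [ 362.3 -324.6   17. ]
wedge_heel side [292.7 145.7] 0.8 [ 522.  -279.5   17. ]
wedge_heel side [269.8 116.9] 0.72 [ 596.2 -402.6   17. ]
wedge_heel top [351.7 154.2] 0.8 [ 718.2 -220.5   17. ]
wedge_heel top [416.9 195.7] 0.78 [ 599. -398.   17.]
wedge_heel top [375.6 229.8] 0.67 [ 506.4 -279.    17. ]
wedge_heel top [397.8 277.7] 0.63 [ 375.  -335.4   17. ]
wedge_tip side [268.5 155.1] 0.95 [ 587.  -256.2    0. ]
wedge_tip side [289.9 188.6] 0.93 [ 521.2 -135.6    0. ]
wedge_tip side [344.1 176.1] 0.83 [ 382.8 -188.5    0. ]
wedge_tip side [293.2 101.7] 0.77 [ 532.3 -506.4    0. ]
wedge_tip top [320.6 230.6] 0.91 [ 508.2 -129.7    0. ]
wedge_tip top [363.5 201.4] 0.91 [ 587.6 -251.2    0. ]
wedge_tip top [456.8 223.2] 0.79 [ 522.3 -513.     0. ]
wedge_tip top [341.9 277.9] 0.67 [ 377.6 -185.     0. ]
bottle_mid side [287.  1
[... 332 characters left out ...]
659.5 -28.3  70. ]
rack side [229.8 381.9] 0.87 [600.5 333.1   0. ]
rack top [155.3 199.6] 0.89 [601.8 329.1   0. ]
level_mid side [253.8 240. ] 0.73 
level_mid top [248.2 201.8] 0.79 
level_mid top [253.5 204.7] 0.62 
ball_mid side [261.8 228.3] 0.58 
ball_mid top [251.8 200.3] 0.49 
{'clock': 1.1, 'joints': array([ 1.5,  0.4,  0. , -0. , -1.2, -0.3]), 'joint_vel': array([-0.,  0.,  0.,  0., -0., -0.]), 'joint_efforts': array([  0. , -39.2,  18.9,   4.2,  -0. ,   0. ]), 'position': array([181.5, 598. , 231.3]), 'ee_rot': array([ 1. , -0.1, -0. ,  0. ]), 'contact_force': array([-0.8, -0.1,  0.3]), 'wrist_torque': array([-0.,  0.,  0.]), 'grasp_force': 0.0, 'gripper_width': 85.37553342921028}
```

View pics/side0.png

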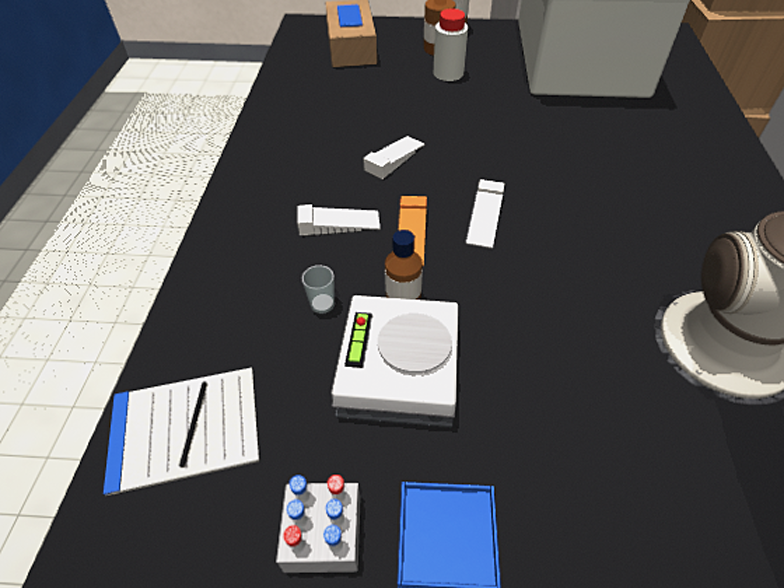

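View pics/top0.png

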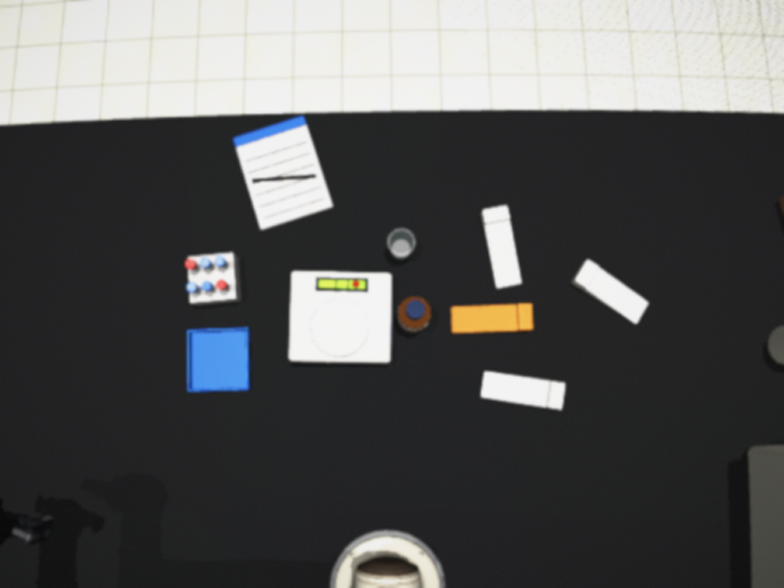

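The side view (shown at 1.4x) has the balance with the bottle at about (404,265) in front of its front edge. The top view has the bottle at (414,314), with the wedge right of it. Four wedge shapes show in the top view: orange (492,318), white (502,247), white (611,291) and white (523,390). The orange one, between the others and in line with the bottle, fits the description. I'll confirm it in a crop and refine the positions by colour.

Run:
```python
from h import *
np.set_printoptions(precision=1,suppress=True)
ps={n:shot(n) for n in('side','top')}
save(ps['top'],'top_crop.png',(190,140,480,310),2.7)
def blob(p,lo,hi,win):
    h=cv2.cvtColor(p['frame'],cv2.COLOR_RGB2HSV); m=cv2.inRange(h,lo,hi); w=np.zeros_like(m); w[win[1]:win[3],win[0]:win[2]]=255; m&=w
    n,l,s,c=cv2.connectedComponentsWithStats(m); i=1+np.argmax(s[1:,4]); M=(l==i).astype(np.uint8)
    cn=max(cv2.findContours(M,0,cv2.CHAIN_APPROX_NONE)[0],key=len); return c[i],s[i],cn
t=ps['top'];s=ps['side']
c1,s1,_=blob(t,(105,120,20),(130,255,160),(280,205,315,245)); c2,s2,_=blob(s,(105,120,20),(130,255,160),(270,155,305,190))
print('cap',c1,s1,c2,s2,tri([(t,c1),(s,c2)]))
print('cap@z', at_z(t,c1,146), at_z(s,c2,134))
def rect(p,cn,z):
    pts=np.array([at_z(p,q[0].astype(float)+0.,z)[:2] for q in cn],np.float32); return cv2.minAreaRect(pts), cv2.boxPoints(cv2.minAreaRect(pts))
c,st,cn=blob(t,(8,120,120),(25,255,255),(300,190,400,260)); print('wedge',st,*rect(t,cn,10))
c,st,cn=blob(t,(100,120,100),(125,255,255),(120,220,185,290)); print('tray',st,*rect(t,cn,10))
c,st,cn=blob(t,(0,0,190),(180,40,255),(200,185,285,265)); print('bal',st,*rect(t,cn,78))
for q in('level_mid','ball_mid'):
    pass
```

```text
cap [296.3 221. ] [292 216  10  11  86] [287.5 173.7] [281 165  15  19 241] (array([522.5, -59.3, 130.3]), [0.3040585193105611, 0.3040585193106075])
cap@z [520.5 -58.8 146. ] [522.6 -55.7 134. ]
wedge [ 322  216   59   22 1169] ((516.5960083007812, -213.06130981445312), (54.93939971923828, 162.38478088378906), 1.3907309770584106) [[ 487.2 -132.6]
 [ 491.1 -294.9]
 [ 546.  -293.6]
 [ 542.1 -131.2]]
tray [ 133  233   46   47 2060] ((443.3769836425781, 324.7418518066406), (125.7461166381836, 124.8836669921875), 0.7457587718963623) [[379.7 386.4]
 [381.3 261.5]
 [507.1 263.1]
 [505.4 388. ]]
bal [ 207  194   72   65 4148] ((517.8902587890625, 79.38954162597656), (186.55865478515625, 166.07061767578125), 88.24929809570312) [[432.  -11.3]
 [598.  -16.4]
 [603.7 170.1]
 [437.7 175.2]]
```

View pics/top_crop.png

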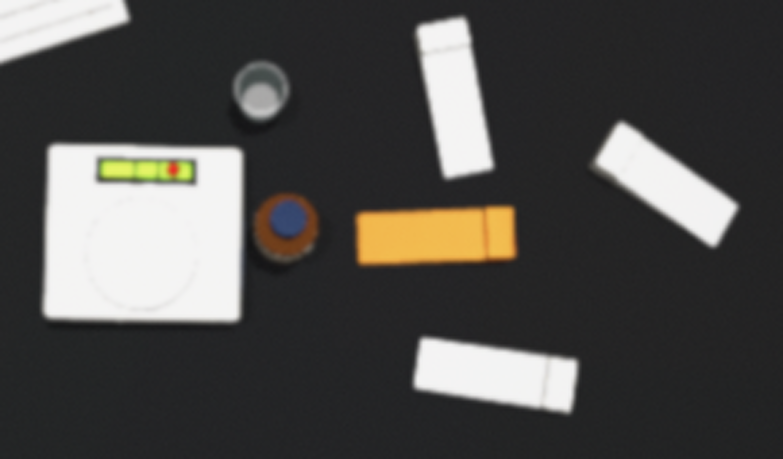

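The crop confirms it: the orange wedge lies at top-crop (435,237), and its neighbours (455,97), (667,184) and (497,375) are all white. Next, move above the bottle.

```bash
cat >> h.py <<'E'
def go(pos,yaw_y=None,tilt=0,st=None):
    """tool-frame shift/turn to reach pos pointing down; yaw_y: world angle (deg) of tool y"""
    s=st or arm.read_state(); R0=R.from_quat(s['ee_rot'])
    lin=R0.inv().apply(np.array(pos)-s['position'])
    a=np.radians(yaw_y); y=np.array([np.cos(a),np.sin(a),0]); z=np.array([0,0,-1.]); x=np.cross(y,z)
    R1=R.from_matrix(np.stack([x,y,z],1)); rv=(R0.inv()*R1).as_rotvec()
    print('lin',lin.round(1),'rot',rv.round(4),'n',np.linalg.norm(lin)/62.5,np.degrees(np.linalg.norm(rv))/10.7)
E
python3 - <<'E'
from h import *
s=arm.read_state(); print(R.from_quat(s['ee_rot']).as_matrix().round(4), s['joints'].round(3), s['clock'])
p=shot('wrist'); print(np.round(p['T_tool_cam'],3), p['fx'])
go([521,-60,231],-1.75); go([521,-60,231],178.25)
E
```

```text
[[ 9.569e-01 -2.905e-01  1.000e-04]
 [-2.905e-01 -9.569e-01 -0.000e+00]
 [ 1.000e-04 -0.000e+00 -1.000e+00]] [ 1.535  0.385  0.008  0.    -1.194 -0.259] 1.2
[[-1.00000e-03 -9.52000e-01 -3.05000e-01  7.80850e+01]
 [ 1.00000e+00 -1.00000e-03 -0.00000e+00  9.31000e-01]
 [ 0.00000e+00 -3.05000e-01  9.52000e-01 -1.43161e+02]
 [ 0.00000e+00  0.00000e+00  0.00000e+00  1.00000e+00]] 304.15601720612955
lin [5.16e+02 5.31e+02 3.00e-01] rot [-0.     -0.     -1.8351] n 11.846525807930988 9.82660599483801
lin [5.16e+02 5.31e+02 3.00e-01] rot [-0.      0.      1.3065] n 11.846525807930988 6.995823911715048
```

Call:
arm_command(rows=[{"grip": 1,"linear": [516,531,0],"rot": [0,0,1.3065]},{"grip": 1,"linear": [516,531,0],"rot": [0,0,1.3065]},{"grip": 1,"linear": [516,531,0],"rot": [0,0,1.3065]},{"grip": 1,"linear": [516,531,0],"rot": [0,0,1.3065]},{"grip": 1,"linear": [516,531,0],"rot": [0,0,1.3065]},{"grip": 1,"linear": [516,531,0],"rot": [0,0,1.3065]},{"grip": 1,"linear": [516,531,0],"rot": [0,0,1.3065]},{"grip": 1,"linear": [516,531,0],"rot": [0,0,1.3065]},{"grip": 1,"linear": [516,531,0],"rot": [0,0,1.3065]},{"grip": 1,"linear": [516,531,0],"rot": [0,0,1.3065]}])

```text
clock: 2.5
position: [468.9, 40.7, 231.9]
ee_rot: [-0.696, 0.718, -0.0, 0.001]
contact_force: [1.3, 0.3, 0.7]
gripper_width: 85.5
grasp_force: 0.0
```

Run:
```python
from h import *
go([521,-60,231],178.25); print(arm.read_state()['joints'])
```

```text
lin [ 99.1 -55.1   0.9] rot [-0.0015  0.0005  0.0004] n 1.813871760399047 0.008603731883580623
[ 4.33085890e-01  1.18265891e-01 -3.54315755e-01  2.20312783e-04
 -1.09667673e+00 -4.63307815e-01]
```

Call:
arm_command(rows=[{"grip": 1,"linear": [99,-55,0],"rot": [0,0,0]},{"grip": 1,"linear": [99,-55,0],"rot": [0,0,0]},{"grip": 1,"linear": [99,-55,0],"rot": [0,0,0]},{"grip": 1,"linear": [99,-55,0],"rot": [0,0,0]}])

```text
clock: 3.0
position: [519.8, -58.2, 231.1]
ee_rot: [-0.696, 0.718, 0.0, -0.0]
contact_force: [-0.4, 0.6, -0.7]
gripper_width: 85.3
grasp_force: 0.0
```

Run:
```python
from h import *
np.set_printoptions(precision=1,suppress=True)
p=shot('wrist'); save(p,'wrist1.png',k=1.4); s=p['state']; print(s['position'],s['ee_rot'],s['joint_vel'])
t=models.spot_in(p,'bottle_mid'); print(t)
for q,z in dict(bottle_mid=73,wedge_heel=17,wedge_tip=0,foot=5,balance_base=0).items():
    for r in models.tip_of(p,q)[:3]: print(q,np.array(r['pixel']),round(r['score'],2),at_z(p,r['pixel'],z))
h=cv2.cvtColor(p['frame'],cv2.COLOR_RGB2HSV)
for nm,lo,hi in(('cap',(105,120,20),(130,255,170)),('wedge',(8,120,120),(25,255,255))):
    m=cv2.inRange(h,lo,hi); n,l,st,c=cv2.connectedComponentsWithStats(m)
    for i in 1+np.argsort(-st[1:,4])[:3]: print(nm,st[i],c[i],at_z(p,c[i],146 if nm=='cap' else 10))
```

```text
[519.8 -58.2 231.1] [-0.7  0.7  0.  -0. ] [ 0. -0. -0.  0.  0.  0.]
[{'rect': [249.5, 151.2, 313.3, 235.1], 'score': 0.66}]
wedge_heel [98.5 36.3] 0.97 [ 715.8 -226.5   17. ]
wedge_tip [219.7   9.4] 0.81 [ 583.1 -249.2    0. ]
wedge_tip [397.   57.8] 0.68 [ 384.8 -193.8    0. ]
wedge_tip [286.2 112.1] 0.66 [ 513.3 -136.5    0. ]
balance_base [289.1 218.7] 0.6 [513.4  -2.9   0. ]
cap [ 24 330  22  21  42] [ 35.  342.6] [770.8  68.3 146. ]
cap [358 372   5   4  16] [360.2 373.2] [448.9 108.7 146. ]
cap [ 22 321  10   3  13] [ 26.7 322.1] [771.2  43.5 146. ]
wedge [ 257    0   51  115 5440] [283.5  55.5] [ 514.6 -197.    10. ]
wedge [ 252  166   55   44 1065] [276.1 181.6] [528.1 -55.2  10. ]
wedge [229 285  12   7  17] [235.4 289. ] [590.5  94.5  10. ]
```

View pics/wrist1.png

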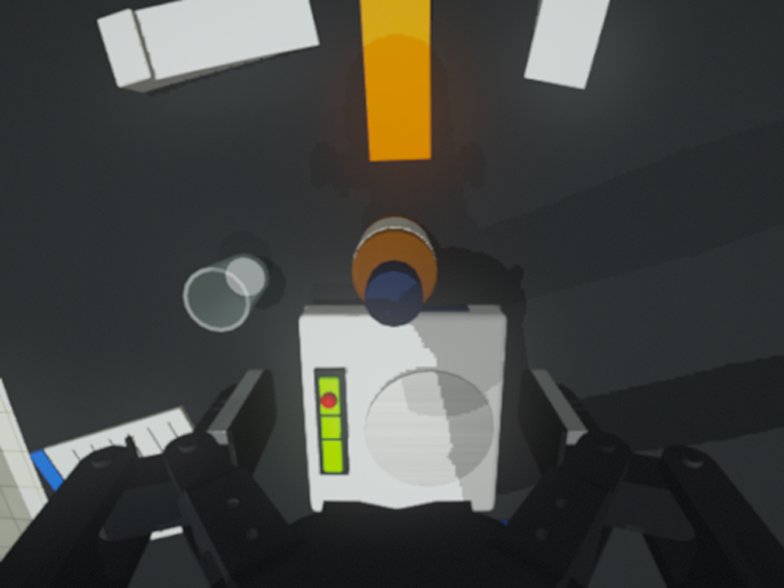

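Run:
```python
from h import *
np.set_printoptions(precision=1,suppress=True)
p=shot('wrist'); print(at_z(p,[281.4,211.5],146),proj(p,[521,-59,146]),proj(p,[521,-59,118]))
# wedge tip edge corners (369,160),(431,158) /1.4 ; balance front top edge (301,318),(505,318); level
print([at_z(p,[u/1.4,v/1.4],z) for u,v,z in((369,160,2),(431,159,2))])
# white balance top front corners, top height at front when tilted ~ 82-13-... use 67
for u,v in((300,318),(506,318)): print(at_z(p,[u/1.4,v/1.4],68))
go([521,-59,131-19],178.25)
print(shot('wrist')['state']['clock'])
```

```text
[521.  -60.5 146. ] [281.5 213.2] [281.7 203.1]
[array([ 540.6, -134. ,    2. ]), array([ 488.4, -133.3,    2. ])]
[595.6 -18.9  68. ]
[436.  -14.2  68. ]
lin [  1.6  -1.  119.5] rot [-0.  0.  0.] n 1.9129586646405687 0.007328135744859583
3.4
```

The wrist view shows the bottle cap at (394,294), the wedge tip edge at (369–431,160), and the beaker off to the left at (220,295). The cap at z=146 comes out at (521,-60), which agrees with the triangulation. Descend and grasp.

Call:
arm_command(rows=[{"grip": 1,"linear": [1.5,-1,60],"rot": [0,0,0]},{"grip": 1,"linear": [1.5,-1,100],"rot": [0,0,0]},{"grip": 1,"linear": [1.5,-1,119],"rot": [0,0,0]},{"grip": 1,"linear": [1.5,-1,119],"rot": [0,0,0]},{"grip": 0.3,"linear": [1.5,-1,119],"rot": [0,0,0]},{"grip": 0.2,"linear": [1.5,-1,119],"rot": [0,0,0]},{"grip": 0.1,"linear": [1.5,-1,119],"rot": [0,0,0]},{"grip": 0,"linear": [1.5,-1,119],"rot": [0,0,0]},{"grip": 0,"linear": [1.5,-1,119],"rot": [0,0,0]},{"grip": 0,"linear": [1.5,-1,119],"rot": [0,0,0]}])

```text
clock: 4.7
position: [522.0, -59.6, 113.5]
ee_rot: [-0.696, 0.718, -0.001, 0.001]
contact_force: [-0.6, 0.6, 6.3]
gripper_width: 32.7
grasp_force: 59.9
```

Gripped at 32.7 mm opening, close to the 34 mm cap. Lift it, then carry it to the tray.

Call:
arm_command(rows=[{"grip": 0,"linear": [0,0,-15],"rot": [0,0,0]},{"grip": 0,"linear": [0,0,-45],"rot": [0,0,0]},{"grip": 0,"linear": [0,0,-85],"rot": [0,0,0]},{"grip": 0,"linear": [0,0,-115],"rot": [0,0,0]},{"grip": 0,"linear": [0,0,-120],"rot": [0,0,0]},{"grip": 0,"linear": [-15,3,-120],"rot": [0,0,0]},{"grip": 0,"linear": [-45,10,-120],"rot": [0,0,0]},{"grip": 0,"linear": [-80,20,-120],"rot": [0,0,0]},{"grip": 0,"linear": [-120,30,-120],"rot": [0,0,0]},{"grip": 0,"linear": [-160,40,-120],"rot": [0,0,0]}])

```text
clock: 5.95
position: [484.0, 102.9, 230.1]
ee_rot: [-0.696, 0.718, 0.001, -0.002]
contact_force: [0.9, 0.1, -3.3]
gripper_width: 32.9
grasp_force: 60.4
```

Call:
arm_command(rows=[{"grip": 0,"linear": [-40,10,0],"rot": [0,0,0]},{"grip": 0,"linear": [-80,20,0],"rot": [0,0,0]},{"grip": 0,"linear": [-120,29,0],"rot": [0,0,0]},{"grip": 0,"linear": [-160,39,0],"rot": [0,0,0]},{"grip": 0,"linear": [-190,46,0],"rot": [0,0,0]},{"grip": 0,"linear": [-210,51,0],"rot": [0,0,0]},{"grip": 0,"linear": [-220,53,0],"rot": [0,0,0]},{"grip": 0,"linear": [-220,53,0],"rot": [0,0,0]},{"grip": 0,"linear": [-220,53,0],"rot": [0,0,0]}])

```text
clock: 7.08
position: [439.7, 322.2, 232.2]
ee_rot: [-0.696, 0.718, -0.0, -0.0]
contact_force: [-0.4, 0.1, -4.0]
gripper_width: 32.5
grasp_force: 60.4
```

Run:
```python
from h import *
np.set_printoptions(precision=1,suppress=True)
s=arm.read_state(); print(s['contact_force'],s['gripper_width'],s['wrist_torque'])
go([440,323,150],178.25)
ps=[shot(n) for n in('side','top')]
save(ps[0],'side2.png',k=1.4)
for p in ps:
    for q,z in(('tray_in',3),('bottle_mid',73+130)):
        for r in models.tip_of(p,q)[:2]: print(q,r['pixel'],round(r['score'],2),at_z(p,r['pixel'],z))
```

```text
[-0.4  0.1 -4. ] 32.51815715969201 [-0.1 -0.  -0. ]
lin [-0.9 -0.3 82.2] rot [ 0. -0. -0.] n 1.3146099025549516 0.006880672152250139
tray_in [320.0, 380.8] 0.72 [441.8 321.8   3. ]
bottle_mid [328.9, 340.3] 0.56 [442.8 326.1 203. ]
tray_in [157.8, 258.5] 0.67 [437.4 319.4   3. ]
bottle_mid [137.5, 255.3] 0.69 [438.4 320.7 203. ]
```

View pics/side2.png

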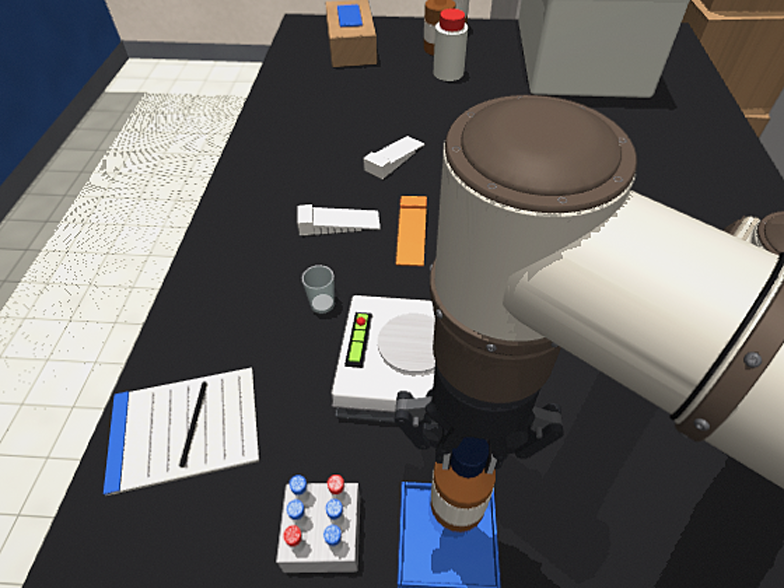

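The bottle hangs upright over the tray, the level at (360,340) is untouched, and the wedge at (412,230) is clear. Lower it, slowing near the floor.

Call:
arm_command(rows=[{"grip": 0,"linear": [-1,0,20],"rot": [0,0,0]},{"grip": 0,"linear": [-1,0,50],"rot": [0,0,0]},{"grip": 0,"linear": [-1,0,80],"rot": [0,0,0]},{"grip": 0,"linear": [-1,0,98],"rot": [0,0,0]},{"grip": 0,"linear": [-1,0,105],"rot": [0,0,0]},{"grip": 0,"linear": [-1,0,108],"rot": [0,0,0]},{"grip": 0,"linear": [-1,0,110],"rot": [0,0,0]},{"grip": 0,"linear": [-1,0,111],"rot": [0,0,0]},{"grip": 0,"linear": [-1,0,112],"rot": [0,0,0]},{"grip": 0,"linear": [-1,0,112],"rot": [0,0,0]}])

```text
clock: 8.62
position: [439.7, 324.1, 120.5]
ee_rot: [-0.696, 0.718, 0.0, 0.0]
contact_force: [0.5, -0.6, -3.8]
gripper_width: 32.5
grasp_force: 60.3
```

Call:
arm_command(rows=[{"grip": 0,"linear": [0,0,0.7],"rot": [0,0,0]},{"grip": 0,"linear": [0,0,1.4],"rot": [0,0,0]},{"grip": 0,"linear": [0,0,2],"rot": [0,0,0]},{"grip": 0,"linear": [0,0,2.5],"rot": [0,0,0]},{"grip": 0,"linear": [0,0,2.5],"rot": [0,0,0]}])

```text
clock: 9.25
position: [439.6, 324.1, 117.8]
ee_rot: [-0.696, 0.718, 0.0, -0.0]
contact_force: [0.3, -0.1, -3.1]
gripper_width: 32.8
grasp_force: 60.3
```

Call:
arm_command(rows=[{"grip": 0,"linear": [0,0,0.5],"rot": [0,0,0]},{"grip": 0,"linear": [0,0,1],"rot": [0,0,0]},{"grip": 0,"linear": [0,0,1.5],"rot": [0,0,0]},{"grip": 0,"linear": [0,0,1.5],"rot": [0,0,0]}])

```text
clock: 9.75
position: [439.9, 324.2, 117.5]
ee_rot: [-0.696, 0.718, -0.0, 0.0]
contact_force: [-2.9, -1.6, 5.2]
gripper_width: 32.7
grasp_force: 61.4
```

It now rests on the tray floor. Release it and rise.

Call:
arm_command(rows=[{"grip": 0.5,"linear": [0,0,0],"rot": [0,0,0]},{"grip": 0.8,"linear": [0,0,0],"rot": [0,0,0]},{"grip": 1,"linear": [0,0,0],"rot": [0,0,0]},{"grip": 1,"linear": [0,0,0],"rot": [0,0,0]},{"grip": 1,"linear": [0,0,0],"rot": [0,0,0]},{"grip": 1,"linear": [0,0,-20],"rot": [0,0,0]},{"grip": 1,"linear": [0,0,-60],"rot": [0,0,0]},{"grip": 1,"linear": [0,0,-110],"rot": [0,0,0]},{"grip": 1,"linear": [0,0,-110],"rot": [0,0,0]}])

```text
clock: 10.88
position: [441.5, 325.9, 231.1]
ee_rot: [-0.696, 0.718, 0.0, 0.005]
contact_force: [-0.1, 0.8, -0.3]
gripper_width: 85.6
grasp_force: 0.0
```

Run:
```python
from h import *
np.set_printoptions(precision=1,suppress=True)
p=shot('side')
for q,z in(('bottle_mid',76),('wedge_heel',17)):
    for r in models.tip_of(p,q)[:4]: print(q,r['pixel'],round(r['score'],2),at_z(p,r['pixel'],z))
print(models.spot_in(p,'bottle_mid'))
go([516,-270,228],178.25)
```

```text
bottle_mid [321.0, 370.1] 0.74 [444.9 326.3  76. ]
wedge_heel [270.3, 116.5] 0.95 [ 594.9 -404.6   17. ]
wedge_heel [290.9, 147.2] 0.7 [ 526.6 -273.1   17. ]
wedge_heel [218.0, 158.8] 0.67 [ 717.3 -215.1   17. ]
[{'rect': [305.8, 343.4, 339.3, 400.6], 'score': 0.81}]
lin [590.9 -95.1  -2.1] rot [ 0. -0. -0.] n 9.575754269552034 0.01339964212522913
```

Call:
arm_command(rows=[{"grip": 1,"linear": [570,-95,0],"rot": [0,0,0]},{"grip": 1,"linear": [570,-95,0],"rot": [0,0,0]},{"grip": 1,"linear": [570,-95,0],"rot": [0,0,0]},{"grip": 1,"linear": [570,-95,0],"rot": [0,0,0]},{"grip": 1,"linear": [570,-95,0],"rot": [0,0,0]},{"grip": 1,"linear": [570,-95,0],"rot": [0,0,0]},{"grip": 1,"linear": [570,-95,0],"rot": [0,0,0]},{"grip": 1,"linear": [570,-95,0],"rot": [0,0,0]},{"grip": 1,"linear": [570,-95,0],"rot": [0,0,0]},{"grip": 1,"linear": [570,-95,0],"rot": [0,0,0]}])

```text
clock: 12.32
position: [516.4, -251.6, 224.0]
ee_rot: [-0.695, 0.719, 0.002, -0.001]
contact_force: [0.8, 0.2, -1.1]
gripper_width: 85.2
grasp_force: 0.0
```

Call:
arm_command(rows=[{"grip": 1,"linear": [0,0,0],"rot": [0,0,0]},{"grip": 1,"linear": [0,0,0],"rot": [0,0,0]},{"grip": 1,"linear": [0,0,0],"rot": [0,0,0]}])

```text
clock: 12.7
position: [517.3, -247.1, 226.5]
ee_rot: [-0.697, 0.717, 0.0, 0.0]
contact_force: [-0.2, -0.4, -0.7]
gripper_width: 85.6
grasp_force: 0.0
```

Run:
```python
from h import *
np.set_printoptions(precision=1,suppress=True)
p=shot('wrist'); save(p,'wrist3.png',k=1.4); s=p['state']; print(s['position'],s['clock'],np.abs(s['joint_vel']).max())
for q,z in dict(wedge_heel=17,wedge_tip=0,foot=5,balance_base=0).items():
    for r in models.tip_of(p,q)[:4]: print(q,np.array(r['pixel']),round(r['score'],2),at_z(p,r['pixel'],z))
h=cv2.cvtColor(p['frame'],cv2.COLOR_RGB2HSV); m=cv2.inRange(h,(8,120,60),(25,255,255))
cn=max(cv2.findContours(m,0,cv2.CHAIN_APPROX_NONE)[0],key=cv2.contourArea); print(cv2.approxPolyDP(cn,3,True)[:,0])
```

```text
[ 517.3 -247.1  226.5] 12.7 0.005690623684686266
wedge_heel [415.7 106.8] 0.9 [ 365.9 -328.4   17. ]
wedge_heel [121.3 204.4] 0.86 [ 718.  -224.2   17. ]
wedge_heel [282.4 157.9] 0.75 [ 517.1 -274.5   17. ]
wedge_heel [207.1  43.9] 0.73 [ 593.4 -398.6   17. ]
wedge_tip [384.6 217.2] 0.95 [ 386.9 -191.9    0. ]
wedge_tip [288.  257.6] 0.74 [ 513.7 -137.9    0. ]
wedge_tip [229.3 178.1] 0.59 [ 583.8 -249.1    0. ]
foot [288.1 342.5] 0.9 [516.9   0.6   5. ]
balance_base [291.1 340.9] 0.63 [512.3   2.2   0. ]
[[264 145]
 [261 160]
 [268 261]
 [306 261]
 [308 223]
 [317 202]
 [312 191]
 [315 181]
 [308 180]
 [307 146]]
```

View pics/wrist3.png

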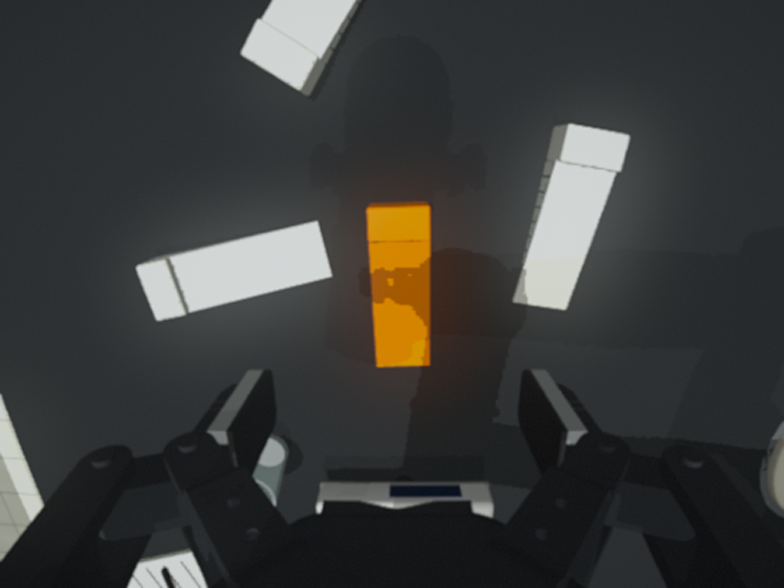

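The wrist view shows the orange wedge with its heel at (399,222) and its tip edge at (402,366). The foot area is near (404,480). Compute the wedge pose from these corners.

Run:
```python
from h import *
np.set_printoptions(precision=1,suppress=True)
p=shot('wrist')
for u,v,z in((367,207,34),(430,205,34),(369,242,34),(431,241,34),(376,367,3),(429,366,3)): print(at_z(p,[u/1.4,v/1.4],z))
```

```text
[ 538.9 -289.6   34. ]
[ 489.8 -289.7   34. ]
[ 538.7 -261.9   34. ]
[ 489.2 -261.2   34. ]
[ 540.3 -134.3    3. ]
[ 489.4 -133.8    3. ]
```

Run:
```python
from h import *
go([514.2,-281.5,60],178.25); go([514.2,-281.5,4],178.25); p=shot('wrist')
for u,v in((318,222),(331,277),(514,302)): print(at_z(p,[u/1.4,v/1.4],3).round(0))
```

```text
lin [ 33.5   2.2 166.5] rot [-0.0003  0.      0.0008] n 2.7175881939195037 0.00450702059302311
lin [ 33.5   2.2 222.5] rot [-0.0003  0.      0.0008] n 3.600277797658922 0.00450702059302311
[ 584. -275.    3.]
[ 576. -225.    3.]
[ 411. -197.    3.]
```

Call:
arm_command(rows=[{"grip": 0.78,"linear": [33.5,2.2,40],"rot": [0,0,0]},{"grip": 0.78,"linear": [33.5,2.2,95],"rot": [0,0,0]},{"grip": 0.78,"linear": [33.5,2.2,140],"rot": [0,0,0]},{"grip": 0.78,"linear": [33.5,2.2,165],"rot": [0,0,0]},{"grip": 0.78,"linear": [33.5,2.2,165],"rot": [0,0,0]},{"grip": 0.78,"linear": [33.5,2.2,165],"rot": [0,0,0]}])

```text
clock: 13.8
position: [515.1, -282.3, 62.6]
ee_rot: [-0.696, 0.718, -0.001, 0.0]
contact_force: [-0.6, -0.4, 0.9]
gripper_width: 66.4
grasp_force: 0.0
```

Run:
```python
from h import *
go([514.2,-281.5,4],178.25); p=shot('wrist'); print(p['state']['position'],p['state']['gripper_width']); save(p,'wrist4.png')
```

```text
lin [-0.9  1.  58.6] rot [-0.0021 -0.0009  0.0005] n 0.9373763338072236 0.012605343299873338
[ 515.08077012 -282.3417927    62.57335119] 66.4018383006995
```

View pics/wrist4.png

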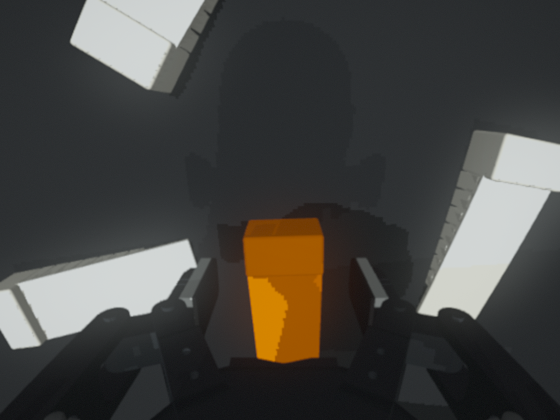

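The heel at (284,247) sits midway between the finger pads at (212) and (357). The white wedge on the left clears the finger. Descend and grip.

Call:
arm_command(rows=[{"grip": 0.78,"linear": [-1,1,30],"rot": [0,0,0]},{"grip": 0.78,"linear": [-1,1,50],"rot": [0,0,0]},{"grip": 0.78,"linear": [-1,1,58],"rot": [0,0,0]},{"grip": 0.78,"linear": [-1,1,58],"rot": [0,0,0]},{"grip": 0.5,"linear": [-1,1,58],"rot": [0,0,0]},{"grip": 0.4,"linear": [-1,1,58],"rot": [0,0,0]},{"grip": 0.3,"linear": [-1,1,58],"rot": [0,0,0]},{"grip": 0.3,"linear": [-1,1,58],"rot": [0,0,0]}])

```text
clock: 14.85
position: [514.5, -281.4, 5.0]
ee_rot: [-0.696, 0.718, -0.002, 0.001]
contact_force: [0.9, 1.0, 6.0]
gripper_width: 49.1
grasp_force: 62.8
```

Gripped at 49.1 mm. Slide it towards the foot along the balance axis.

Call:
arm_command(rows=[{"grip": 0.3,"linear": [-6,0.2,-0.5],"rot": [0,0,0]},{"grip": 0.3,"linear": [-20,0.6,-0.5],"rot": [0,0,0]},{"grip": 0.3,"linear": [-40,1.2,-0.5],"rot": [0,0,0]},{"grip": 0.3,"linear": [-60,1.8,-0.5],"rot": [0,0,0]},{"grip": 0.3,"linear": [-80,2.4,-0.5],"rot": [0,0,0]},{"grip": 0.3,"linear": [-95,2.9,-0.5],"rot": [0,0,0]},{"grip": 0.3,"linear": [-105,3.2,-0.5],"rot": [0,0,0]},{"grip": 0.3,"linear": [-110,3.3,-0.5],"rot": [0,0,0]},{"grip": 0.3,"linear": [-110,3.3,-0.5],"rot": [0,0,0]}])

```text
clock: 15.98
position: [514.1, -170.4, 5.0]
ee_rot: [-0.697, 0.717, -0.001, 0.001]
contact_force: [-0.4, -0.0, 8.8]
gripper_width: 49.2
grasp_force: 63.1
```

Run:
```python
from h import *
np.set_printoptions(precision=1,suppress=True)
p=shot('side'); save(p,'side5.png',(200,100,380,300),3)
for q,z in(('wedge_heel',17),('wedge_tip',0),('foot',5)):
    for r in models.tip_of(p,q)[:4]: print(q,r['pixel'],round(r['score'],2),at_z(p,r['pixel'],z))
go([514.2,-81,5],178.25)
```

```text
wedge_heel [219.5, 157.9] 0.93 [ 713.9 -218.8   17. ]
wedge_heel [350.0, 137.7] 0.64 [ 364.1 -322.8   17. ]
wedge_heel [292.3, 176.9] 0.55 [ 516.7 -160.6   17. ]
wedge_heel [271.8, 119.5] 0.42 [ 589.2 -390.7   17. ]
wedge_tip [289.6, 225.6] 0.82 [515.2 -18.3   0. ]
wedge_tip [270.6, 157.9] 0.68 [ 580.3 -245.4    0. ]
wedge_tip [339.7, 175.1] 0.66 [ 394.1 -191.4    0. ]
lin [-89.4   2.5  -0. ] rot [-0. -0.  0.] n 1.4308698435515033 0.01419382837181291
```

View pics/side5.png

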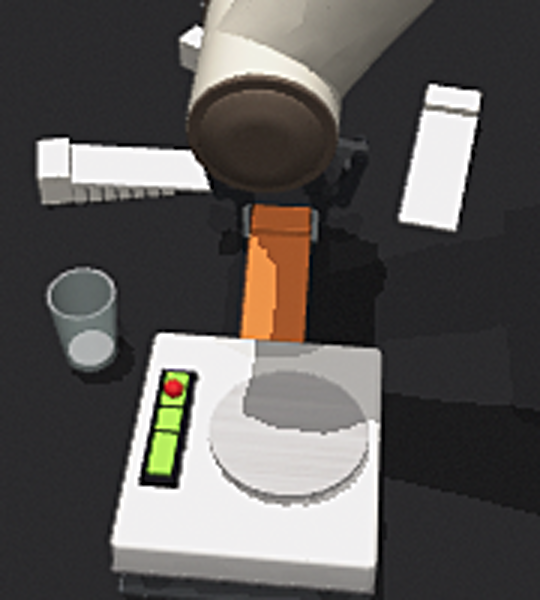

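The wedge is in the gripper at (280,225) and straight towards the middle of the balance front. The beaker is clear on the left, and the red ball sits at the front end (173,387). Continue under the foot.

Call:
arm_command(rows=[{"grip": 0.3,"linear": [-5,0.2,-0.5],"rot": [0,0,0]},{"grip": 0.3,"linear": [-15,0.5,-0.7],"rot": [0,0,0]},{"grip": 0.3,"linear": [-25,0.8,-0.7],"rot": [0,0,0]},{"grip": 0.3,"linear": [-34,1,-0.7],"rot": [0,0,0]},{"grip": 0.3,"linear": [-43,1.3,-0.7],"rot": [0,0,0]},{"grip": 0.3,"linear": [-52,1.6,-0.7],"rot": [0,0,0]},{"grip": 0.3,"linear": [-61,1.9,-0.7],"rot": [0,0,0]},{"grip": 0.3,"linear": [-70,2.1,-0.7],"rot": [0,0,0]},{"grip": 0.3,"linear": [-78,2.3,-0.7],"rot": [0,0,0]},{"grip": 0.3,"linear": [-85,2.5,-0.7],"rot": [0,0,0]}])

```text
clock: 17.42
position: [512.5, -87.4, 5.0]
ee_rot: [-0.696, 0.718, -0.0, -0.001]
contact_force: [0.4, -15.5, 6.9]
gripper_width: 48.7
grasp_force: 63.0
```

Call:
arm_command(rows=[{"grip": 0.3,"linear": [0,0,0],"rot": [0,0,0]},{"grip": 0.3,"linear": [0,0,0],"rot": [0,0,0]},{"grip": 0.3,"linear": [0,0,0],"rot": [0,0,0]},{"grip": 0.3,"linear": [0,0,0],"rot": [0,0,0]},{"grip": 0.3,"linear": [0,0,0],"rot": [0,0,0]},{"grip": 0.3,"linear": [0,0,0],"rot": [0,0,0]},{"grip": 0.3,"linear": [0,0,0],"rot": [0,0,0]},{"grip": 0.3,"linear": [0,0,0],"rot": [0,0,0]}])

```text
clock: 18.42
position: [512.7, -86.3, 5.0]
ee_rot: [-0.696, 0.718, -0.0, -0.001]
contact_force: [-0.5, -7.1, 7.0]
gripper_width: 49.0
grasp_force: 63.1
```

```bash
cat > lev.py <<'E'
from h import *
def lev(n):
    p=shot(n); h=cv2.cvtColor(p['frame'],cv2.COLOR_RGB2HSV)
    win=np.zeros(h.shape[:2],np.uint8)
    x0,y0,x1,y1=(235,215,275,275) if n=='side' else (215,190,270,215)
    win[y0:y1,x0:x1]=255
    g=cv2.inRange(h,(30,100,100),(50,255,255))&win; r=(cv2.inRange(h,(0,110,90),(12,255,255))|cv2.inRange(h,(170,110,90),(180,255,255)))&win
    z=80
    def w(m): 
        v,u=np.nonzero(m); return np.array([at_z(p,(a,b),z) for a,b in zip(u,v)])
    G=w(g|r);Rr=w(r)
    print(n,'n',len(G),len(Rr),'strip y %.1f %.1f mid %.1f'%(G[:,1].min(),G[:,1].max(),(G[:,1].min()+G[:,1].max())/2),'ball y %.1f'%Rr[:,1].mean(), 'strip x %.1f'%G[:,0].mean(), 'off %.1f'%(Rr[:,1].mean()-(G[:,1].min()+G[:,1].max())/2))
    return p
E
python3 - <<'E'
from lev import *
p=lev('top'); p=lev('side'); save(p,'side6.png',(225,190,335,290),5)
print(p['state']['contact_force'].round(1),p['state']['position'].round(1))
E
```

```text
top n 220 14 strip y 33.1 122.3 mid 77.7 ball y 70.0 strip x 578.4 off -7.7
side n 274 32 strip y 39.0 125.8 mid 82.4 ball y 71.2 strip x 578.9 off -11.2
[-0.9 -7.2  7.7] [512.7 -86.3   5. ]
```

View pics/side6.png

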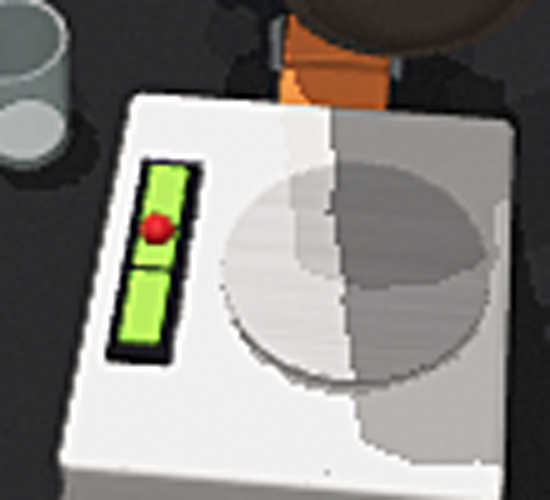

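The ball at (157,228) lies on the front line. The top view gives an offset of -7.7 mm, about -0.024 rad, so roughly 21 mm more push.

Call:
arm_command(rows=[{"grip": 0.3,"linear": [-4,0.1,0],"rot": [0,0,0]},{"grip": 0.3,"linear": [-9,0.3,0],"rot": [0,0,0]},{"grip": 0.3,"linear": [-14,0.4,0],"rot": [0,0,0]},{"grip": 0.3,"linear": [-18,0.5,0],"rot": [0,0,0]},{"grip": 0.3,"linear": [-21,0.6,0],"rot": [0,0,0]},{"grip": 0.3,"linear": [-21,0.6,0],"rot": [0,0,0]}])

```text
clock: 19.27
position: [512.5, -65.8, 5.0]
ee_rot: [-0.696, 0.718, -0.0, -0.001]
contact_force: [-0.6, -9.4, 8.7]
gripper_width: 48.9
grasp_force: 63.2
```

Call:
arm_command(rows=[{"grip": 0.3,"linear": [0,0,0],"rot": [0,0,0]},{"grip": 0.3,"linear": [0,0,0],"rot": [0,0,0]},{"grip": 0.3,"linear": [0,0,0],"rot": [0,0,0]},{"grip": 0.3,"linear": [0,0,0],"rot": [0,0,0]},{"grip": 0.3,"linear": [0,0,0],"rot": [0,0,0]},{"grip": 0.3,"linear": [0,0,0],"rot": [0,0,0]},{"grip": 0.3,"linear": [0,0,0],"rot": [0,0,0]},{"grip": 0.3,"linear": [0,0,0],"rot": [0,0,0]}])

```text
clock: 20.27
position: [512.5, -65.8, 5.0]
ee_rot: [-0.696, 0.718, -0.0, -0.001]
contact_force: [-0.1, -9.6, 8.0]
gripper_width: 48.6
grasp_force: 63.2
```

Run:
```python
from lev import *
p=lev('top'); p=lev('side'); 
print(p['state']['contact_force'].round(1),p['state']['position'].round(1))
for n in('top','side'):
    p=shot(n)
    a=models.tip_of(p,'level_mid')[:1];b=models.tip_of(p,'ball_mid')[:1]; print(n,a,b)
    if a and b: print(at_z(p,b[0]['pixel'],88)-at_z(p,a[0]['pixel'],82))
```

```text
top n 229 16 strip y 35.7 124.9 mid 80.3 ball y 79.0 strip x 579.0 off -1.3
side n 269 34 strip y 39.0 126.0 mid 82.5 ball y 77.9 strip x 579.4 off -4.6
[ -0.4 -10.    8. ] [512.5 -65.8   5. ]
top [{'pixel': [242.8, 202.9], 'score': 0.82}] [{'pixel': [158.3, 199.2], 'score': 0.62}]
[ 12.52253883 221.570245     6.        ]
side [{'pixel': [253.6, 235.8], 'score': 0.65}] [{'pixel': [255.5, 233.9], 'score': 0.44}]
[-4.17901828 -0.69211294  6.        ]
```

Offset is about -1.3 mm. Push 3 mm more, release, then rise.

Call:
arm_command(rows=[{"grip": 0.3,"linear": [-1.5,0,0],"rot": [0,0,0]},{"grip": 0.3,"linear": [-3,0,0],"rot": [0,0,0]},{"grip": 0.3,"linear": [-3,0,0],"rot": [0,0,0]},{"grip": 0.65,"linear": [-3,0,0],"rot": [0,0,0]},{"grip": 0.8,"linear": [-3,0,0],"rot": [0,0,0]},{"grip": 0.8,"linear": [-3,0,0],"rot": [0,0,0]},{"grip": 0.8,"linear": [-3,0,-10],"rot": [0,0,0]},{"grip": 0.8,"linear": [-3,0,-40],"rot": [0,0,0]},{"grip": 0.8,"linear": [-3,0,-90],"rot": [0,0,0]},{"grip": 0.8,"linear": [-3,0,-150],"rot": [0,0,0]}])

```text
clock: 21.92
position: [512.5, -61.8, 155.9]
ee_rot: [-0.696, 0.718, 0.001, -0.001]
contact_force: [0.9, 1.6, 0.4]
gripper_width: 68.6
grasp_force: 0.0
```

Call:
arm_command(rows=[{"grip": 0.8,"linear": [50,0,-30],"rot": [0,0,0]},{"grip": 0.8,"linear": [100,30,-30],"rot": [0,0,0]},{"grip": 0.8,"linear": [130,60,-30],"rot": [0,0,0]},{"grip": 0.8,"linear": [130,60,-30],"rot": [0,0,0]},{"grip": 0.8,"linear": [130,60,-30],"rot": [0,0,0]},{"grip": 0.8,"linear": [130,60,-30],"rot": [0,0,0]},{"grip": 0.8,"linear": [130,60,-30],"rot": [0,0,0]},{"grip": 0.8,"linear": [130,60,-30],"rot": [0,0,0]}])

```text
clock: 22.92
position: [449.8, -189.5, 184.4]
ee_rot: [-0.697, 0.717, 0.0, -0.0]
contact_force: [-0.1, -0.0, 0.2]
gripper_width: 68.5
grasp_force: 0.0
```

Run:
```python
from lev import *
p=lev('top'); p=lev('side'); save(p,'side7.png',(180,120,380,420),2)
print(p['state']['contact_force'].round(1),p['state']['position'].round(1),p['state']['clock'])
```

```text
top n 226 15 strip y 35.7 124.9 mid 80.3 ball y 80.1 strip x 579.3 off -0.2
side n 264 31 strip y 39.0 126.0 mid 82.5 ball y 79.1 strip x 579.4 off -3.4
[-0.4 -0.3 -0.9] [ 449.7 -189.6  184.4] 22.975
```

View pics/side7.png

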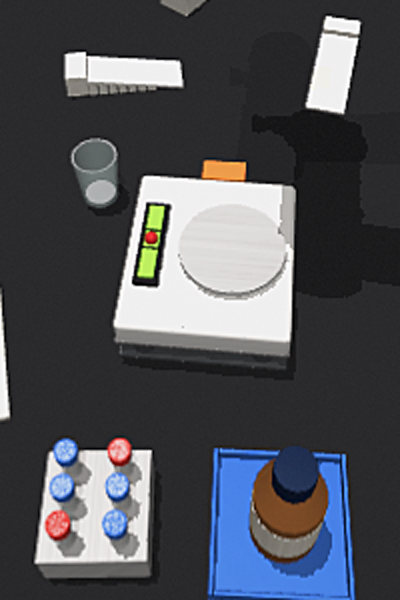

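The ball at (151,238) lies between the two lines, offset about 0. The bottle stands upright inside the tray, the beaker and rack are untouched, and the robot is clear.

```bash
python3 -c "
from bench import job; print(job.job_done())"
```

```text
the job is handed in; nothing more can be done
None
```

Job handed in at about 23 s: the amber bottle stands upright in the blue tray, and the orange wedge is under the front foot with the red ball about 0.2 mm from mid-level. The beaker and rack look untouched, and the arm is clear of everything.

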